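# Lay the tall kiln post down in its tray

## Task

Three kiln posts stand in the lanes of the wooden tray. Push the tallest one over, away from the robot, so that it lies lengthways in its own lane, then push it along the lane until its end rests against the tray's end stop. Only push, never pick the post up; leave the two shorter posts standing where they are and do not disturb the other things on the bench.

Things in the scene. Friction and masses are not known exactly. Their poses are not given: they have to be found in the camera images.
- tray: Dark wooden post tray, fixed, 290 long (x) x 264 wide (y), origin centre of underside, z up. +x points to the end stop, away from the robot (yaw within 0.35 rad). Floor top at z = 10. Three lanes along x, centred at y = -90, 0, +90, each 64 wide; walls between them 26 thick, outer ones 10, tops at z = 35. Near end (x = -145) open; at the far end a stop 12 thick, top at z = 55, closes all lanes.
- tray_stop (a point): Point on the stop's inner face (the side towards the robot), in the middle of the tray's width, 133 mm from the tray's centre along its +x, 32.5 above the bench. The inner face is flat and serves all three lanes.
- post_tall: Tallest post: buff ceramic square tube, 45 x 45 x 150 tall, 0.3-0.55 kg, stands loose on the floor of any one lane, base centre at tray x = -115 to -85. Origin: centre of base; z: towards its top. Pushed near the top it tips over its base edge and falls once leaned about 17 degrees, then lies, base to the open end, about 45-75 short of the stop; pushed low it slides.
- post_tall_mid (a point): Centre of the tall post: 75 above the tray floor when standing, 22.5 when lying.
- post_tall_top (a point): Centre of the tall post's top end, 150 from its base.
- post_medium: Shorter post, same buff tube 45 x 45, 80 tall, standing in another lane, to be left alone. Origin at the centre of its base, z up.
- post_short: Shortest post, same tube, 60 tall, standing in the remaining lane, to be left alone. Origin at the centre of its base, z up.
- cup: Bisque cup, 72 across, 75 high, standing beside the tray on its +y side. Origin at the centre of its foot. Leave alone.
- scraper: Flat dark wooden scraper, 95 x 44 x 8, lying beside the tray on its -y side. Origin at its underside. Leave alone.
- bowl: Clay bowl, 116 across, 62 high, on the left banding wheel (a turntable 75 high). Origin under its foot. Leave alone.
- mug: White mug, 78 across, 88 high, on the bench at the right. Origin under its foot. Leave alone.
- jar: Closed grey jar, 72 across, 100 high, on the bench at the left. Origin under its foot. Leave alone.
- brush: Brush lying on the bench at the near right. Leave alone.
- stick: Light wooden modelling stick, 170 x 12 x 8, lying near left. Origin at its underside. Leave alone.
Not all that is in view belongs to the job. What is shaped like the post_tall but red is not meant.

How it is judged:
On the way, in this order (a step that is already met when the one before it is completed fails the run):
1. the tall post lies flat lengthways in its lane, short of the stop (angle between post_tall's own z axis and vertical between 1.5 and 1.64 rad and height (world z) of post_tall_mid below 0.04 m and angle between the z axis of post_tall and the x axis of tray, either way round below 0.15 rad), for 0.2 s.
2. its top end rests against the end stop (all of step 1 and x of post_tall_top in the frame of tray above 0.127 m), for 0.2 s.
At the end, for the whole second after the job is handed in: The tall post lies flat on the floor of its lane (within about 4 degrees of level, within 0.15 rad of the lane's direction), its top end within 6 mm of the end stop, at rest; the two shorter posts stand upright within 20 mm of where they were (all of step 2 and angle between each of post_medium, post_short's own z axis and vertical below 0.15 rad and distance of each of post_medium, post_short from where it was at the start of the episode below 0.02 m and linear speed of post_tall below 0.02 m/s); the robot touches nothing.
It fails at once if the tall post was lifted off the tray (height (world z) of post_tall_mid above 0.104 m or (angle between post_tall's own z axis and vertical above 1.45 rad and height (world z) of post_tall_mid above 0.056 m)).
It fails at once if a shorter post was knocked over, lifted or moved by more than 20 mm (angle between any of post_medium, post_short's own z axis and vertical above 0.35 rad or distance of any of post_medium, post_short from where it was at the start of the episode above 0.02 m).
It fails at once if another thing on the bench (cup, bowl, mug, jar, brush, scraper, stick) was moved by more than 30 mm (distance of any of cup, bowl, mug, jar, brush, scraper, stick from where it was at the start of the episode above 0.03 m).
It also fails if it takes over 40 s, if anything falls off the work surface, if the arm or the gripper's body presses on something with over 40 N, if the wrist force passes 120 N, or if a joint passes its speed limit or range.

## Robot

A 7-joint arm with a two-finger parallel gripper is mounted at the origin on the work surface. World frame = base frame: x ahead of the robot, y to its left, z up, the work surface at z = 0. Lengths are in m, angles in rad, forces in N, time in s.
With the tool pointing down it reaches from about 0.425 to 0.875 m from the base axis. Payload 4.7 kg.
Tool frame: the origin (TCP) lies on the mounting face of the last link; the fingertips stand 182 mm ahead of it and the grasp point (between the pads) lies 164 mm ahead of it; x points along the fingers, y is the direction in which the jaws open and shut, and the axes are right-handed (so a half turn about x gives the same grasp; the last joint's range is limited). The gripper opens to 87 mm and grips with 3 to 60 N. Pads are 19 mm wide; open, the fingers measure 117 mm over their backs; the gripper's body (75 mm by 190 mm) begins 51 mm behind the grasp point.
Start: joints at [1.268, 0.321, -0.07, 1.45, 0.023, 1.371, -0.057], TCP at [0.202, -0.618, 0.405] pointing down, gripper open.
Joint ranges: [-2.86, 2.86], [-0.3, 2.09], [-1.38, 1.24], [0.06, 2.45], [-1.56, 4.7], [0.09, 2.05], [-2.69, 2.69]. Speed limits (rad/s): [2.57, 2.57, 3.14, 3.14, 3.14, 3.14, 3.14].

## Interface

Orientations are given as a rotation vector (axis times angle).
In Python, from bench import monitor, get_image, ctrl gives the robot as it stands.
- The arm moves only by the shell command python3 -m creep 'ROWS' [FORCE]. ROWS is JSON, a list of rows, each a list of 7 numbers: the shift along the tool's x, y, z in mm, then the turn, a rotation vector about the tool's x, y, z in rad, then the finger opening in mm, from 0 to 87. A call has 1 to 5 rows; each row shifts and turns the commanded pose from where the row before left it, along the tool's axes as they then stand; what a row does not reach is not made up. A row lasts 1/10 s, in which the tool goes at most 50 mm and 8.59 degrees, less where a joint would pass 70% of its speed; a pose out of reach is approached as far as the arm can. A call is refused whole if a number of a shift passes 50 or a number of a turn 0.15, either way. A call with a gripper value outside its range is refused whole. The fingers move at their own pace and stop on an object; FORCE is the grip in N (left out, the last holds). Time passes only in rows, so rows that do not move let the fingers close. It gives the time, the measured TCP pose, the force and the opening at its end, in the units of the state.
- monitor.get_state(): the state, without advancing time (a new reading comes with each control period).
- get_image(name): name is "side" or "top" or "wrist"; returns a dict with "img" (384x512x3 uint8, red, green, blue), "mtx" (3x3 intrinsics, pixels), "view" (4x4, takes a point from world to camera coordinates). Camera axes: x right, y up, looking along -z (the intrinsics and any distortion apply to the point x, -y, -z); pixel columns grow to the right and rows downward; lengths in m; the calibration is good to about 2 mm. A picture is of the moment at which its call begins. There is no depth.
- ctrl.close_job(): hands the job in, once; it reports no verdict.
The state is a dict: "time": time; "joint_positions": joint angles; "qd": joint speeds; "joint_torque": joint torques, N m; "position": TCP position; "tool_rot": TCP orientation; "ft_force": force on the tool from outside, world axes, zero at the start; "torque": the same for the moment, N m; "grip_width": opening from 0.0 (shut) to 1.0 (fully open).
Only numpy, scipy, OpenCV 4.12 (cv2) and the standard library are available. Lean on these libraries where they do the work, as an engineer would, in place of code of your own. Each camera call takes 0.05 s, during which the arm holds its last target.

## Working session

There is one attempt and no reset: what is moved stays moved. The work goes in short steps, Python scripts to look and compute and a shell command to move; the robot and the scene stay as the last step left them, time stands still between calls to the robot, and variables do not carry over. Pictures are saved under pics/ and viewed, and the job is handed in when it is done.

```bash
mkdir -p pics; ls
python3 - <<'E'
from bench import monitor,get_image
import cv2,numpy as np
print(monitor.get_state())
for n in("side","top","wrist"):
    d=get_image(n); cv2.imwrite(f"pics/{n}0.png",d["img"][:,:,::-1]); print(n,d["mtx"].round(2).tolist(),np.round(d["view"],4).tolist(), [k for k in d])
E
```

```text
pics
{'time': 0.0, 'joint_positions': array([ 1.26809486,  0.32182849, -0.07008856,  1.45169386,  0.02263153,
        1.37079885, -0.05690126]), 'qd': array([ 0.00112744,  0.00174691, -0.00122894,  0.00028545,  0.00060574,
       -0.00150028, -0.00079587]), 'joint_torque': array([-3.18108723e-04, -4.91297114e+01, -4.03797431e-01, -3.12529957e+01,
       -6.36247918e-02,  4.38232231e-02,  1.84927485e-04]), 'position': array([ 0.20239388, -0.61746451,  0.40364818]), 'tool_rot': array([ 2.05065347,  0.32964837, -2.05155317]), 'ft_force': array([-0.25126695,  0.02339789,  0.2195781 ]), 'torque': array([ 0.00524456, -0.03147157, -0.04215435]), 'grip_width': 0.9989127505935324}
side [[399.07, 0.0, 252.13], [0.0, 399.07, 193.6], [0.0, 0.0, 1.0]] [[-0.9991, -0.0418, -0.0018, 0.5091], [0.0311, -0.7712, 0.6359, -0.0472], [-0.0279, 0.6352, 0.7718, -1.6755], [0.0, 0.0, 0.0, 1.0]] ['img', 'mtx', 'view']
top [[460.8, 0.0, 250.76], [0.0, 460.8, 193.93], [0.0, 0.0, 1.0]] [[-0.0032, -1.0, -0.0029, 0.0643], [0.9884, -0.0036, 0.1518, -0.5159], [-0.1518, -0.0024, 0.9884, -1.4195], [0.0, 0.0, 0.0, 1.0]] ['img', 'mtx', 'view']
wrist [[283.97, 0.0, 256.2], [0.0, 283.97, 197.25], [0.0, 0.0, 1.0]] [[0.3107, -0.9505, -0.001, -0.6502], [0.9221, 0.3017, -0.2424, 0.0293], [0.2308, 0.0744, 0.9702, -0.3894], [0.0, 0.0, 0.0, 1.0]] ['img', 'mtx', 'view']
```

View pics/side0.png

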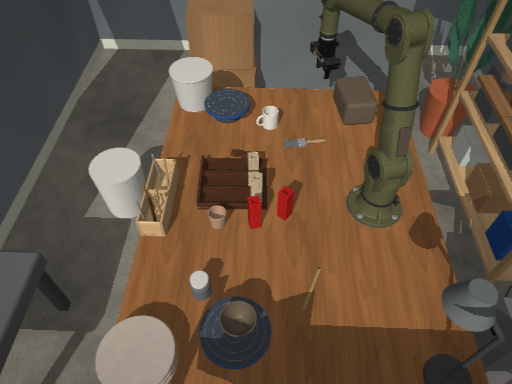

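View pics/top0.png

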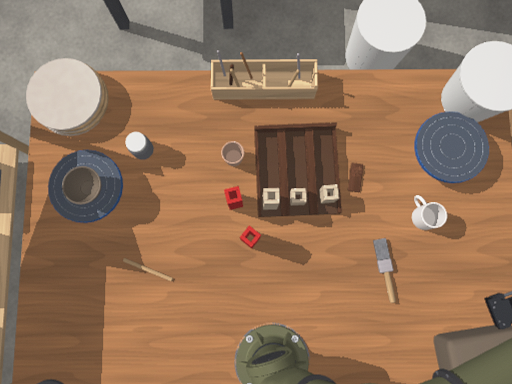

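View pics/wrist0.png

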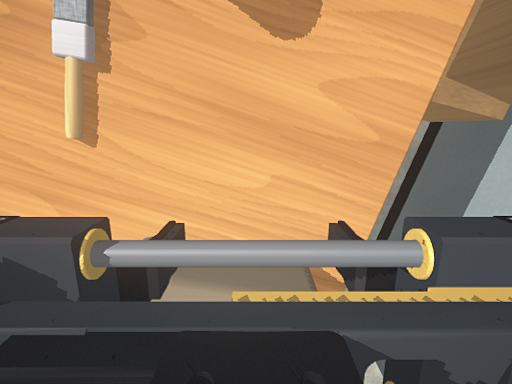

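Both views show the tray around top (297,170) and side (233,182). Three buff posts stand in it, at top (271,198), (298,196) and (329,193), and two red decoys stand outside it at top (233,197) and (250,237). I'll enlarge both views to see which post is the tallest.

Run:
```python
import cv2,numpy as np
a=cv2.imread("pics/top0.png")[110:230,215:375]; b=cv2.imread("pics/side0.png")[140:240,185:305]
cv2.imwrite("pics/c_top.png",cv2.resize(a,None,fx=5,fy=5,interpolation=cv2.INTER_CUBIC))
cv2.imwrite("pics/c_side.png",cv2.resize(b,None,fx=6,fy=6,interpolation=cv2.INTER_CUBIC))
```

```text
(no output)
```

View pics/c_top.png

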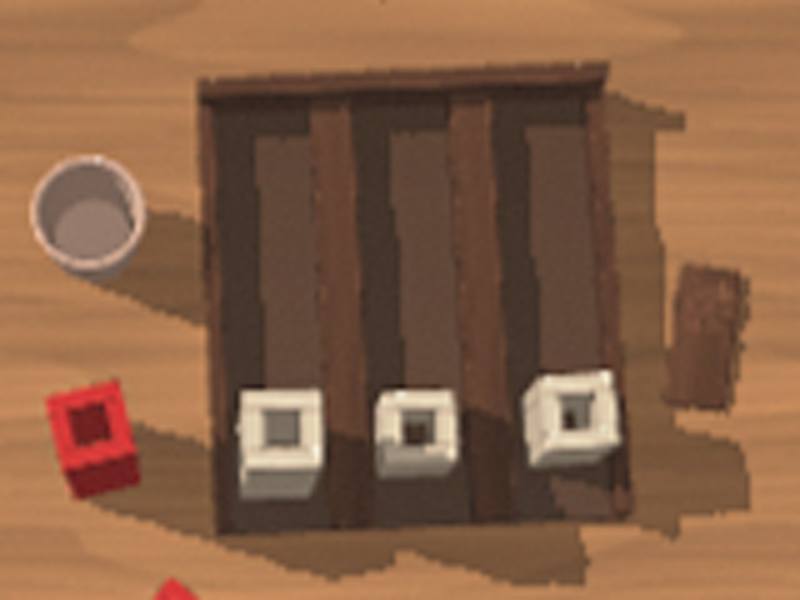

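View pics/c_side.png

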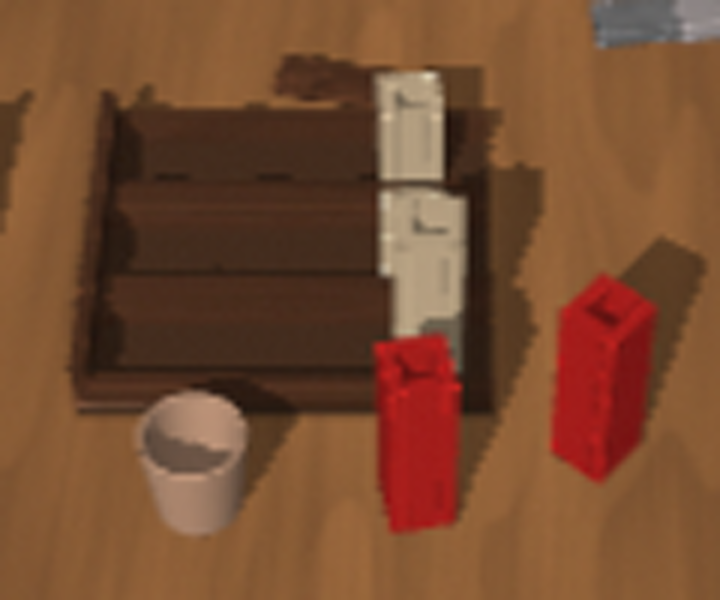

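```bash
cat > h.py <<'E'
import numpy as np,cv2
CAL={"side":([[399.07,0,252.13],[0,399.07,193.6],[0,0,1]],[[-0.9991,-0.0418,-0.0018,0.5091],[0.0311,-0.7712,0.6359,-0.0472],[-0.0279,0.6352,0.7718,-1.6755],[0,0,0,1]]),
"top":([[460.8,0,250.76],[0,460.8,193.93],[0,0,1]],[[-0.0032,-1,-0.0029,0.0643],[0.9884,-0.0036,0.1518,-0.5159],[-0.1518,-0.0024,0.9884,-1.4195],[0,0,0,1]])}
def M(n,cal=None):
    K,V=cal or CAL[n]; return np.array(K,float),np.array(V,float)
def proj(n,p,cal=None):
    K,V=M(n,cal); c=V[:3,:3]@np.array(p,float)+V[:3,3]; c=K@np.array([c[0],-c[1],-c[2]]); return c[:2]/c[2]
def ray(n,uv,cal=None):
    K,V=M(n,cal); d=np.linalg.inv(K)@np.array([*uv,1.]); d=np.array([d[0],-d[1],-d[2]])
    R=V[:3,:3]; return -R.T@V[:3,3], R.T@d
def onz(n,uv,z,cal=None):
    o,d=ray(n,uv,cal); return o+d*(z-o[2])/d[2]
def tri(n1,a,n2,b,c1=None,c2=None):
    o1,d1=ray(n1,a,c1); o2,d2=ray(n2,b,c2)
    s=np.linalg.lstsq(np.c_[d1,-d2],o2-o1,rcond=None)[0]
    p,q=o1+s[0]*d1,o2+s[1]*d2; return (p+q)/2,np.linalg.norm(p-q)
E
python3 - <<'E'
from h import *
for nm,uv in dict(L=(271.4,195.6),M=(298.6,196),R=(329.8,193)).items():
    for z in (.16,.09,.07):
        p=onz("top",uv,z); s=proj("side",p); print(nm,z,p.round(3),"side",s.round(1),"crop",((s-[185,140])*6).round())
# tray: outer corners (bench z / top)
c=lambda x,y:(x/5+215,y/5+110)
for z,pts in ((.055,[(200,80),(607,64)]),(.035,[(218,532),(631,517)])):
    for p in pts: print(z,onz("top",c(*p),z).round(4))
s=lambda x,y:(x/6+185,y/6+140)
# side: stop top inner corners
for z,pts in ((.055,[(85,375),(105,95)]),): 
    for p in pts: print("side",onz("side",s(*p),z).round(4))
E
```

```text
L 0.16 [0.492 0.002 0.16 ] side [256.4 176.3] crop [428. 218.]
L 0.09 [ 0.503 -0.001  0.09 ] side [253.7 187.2] crop [412. 283.]
L 0.07 [ 0.506 -0.001  0.07 ] side [253.  190.1] crop [408. 301.]
M 0.16 [ 0.491 -0.076  0.16 ] side [257.4 161.8] crop [435. 131.]
M 0.09 [ 0.501 -0.084  0.09 ] side [254.9 172.1] crop [419. 193.]
M 0.07 [ 0.504 -0.086  0.07 ] side [254.2 174.9] crop [415. 210.]
R 0.16 [ 0.499 -0.167  0.16 ] side [256.1 146.1] crop [427.  37.]
R 0.09 [ 0.51  -0.179  0.09 ] side [253.6 155.9] crop [412.  95.]
R 0.07 [ 0.513 -0.182  0.07 ] side [253.  158.5] crop [408. 111.]
0.055 [0.7339 0.0482 0.055 ]
0.055 [ 0.7435 -0.2128  0.055 ]
0.035 [0.4451 0.0381 0.035 ]
0.035 [ 0.4536 -0.2225  0.035 ]
side [0.7215 0.06   0.055 ]
side [ 0.74   -0.2049  0.055 ]
```

Run:
```python
from h import *
p,g=tri("top",(271.4,195.6),"side",(185+425/6,140+214/6)); print("L top hole centre",p.round(4),"gap",round(g,4))
p,g=tri("top",(329.8,193),"side",(185+409/6,140+95/6)); print("R",p.round(4),round(g,4))
t=cv2.imread("pics/top0.png"); s=cv2.imread("pics/side0.png")
for n,im in(("top",t),("side",s)):
    hsv=cv2.cvtColor(im,cv2.COLOR_BGR2HSV)
    m=((hsv[...,0]<6)|(hsv[...,0]>174))&(hsv[...,1]>180)&(hsv[...,2]>60)
    k,lab,st,ce=cv2.connectedComponentsWithStats(m.astype(np.uint8))
    for i in range(1,k):
        if st[i,4]>40: print(n,st[i],ce[i].round(1))
a=t[180:255,215:275]; b=s[180:235,240:300]
cv2.imwrite("pics/red.png",np.hstack([cv2.resize(a,(480,600),interpolation=cv2.INTER_CUBIC)]))
```

```text
L top hole centre [0.4934 0.0023 0.1629] gap 0.0026
R [ 0.5114 -0.1793  0.0896] 0.002
top [225 187  18  22 233] [233.4 197.1]
top [240 226  21  22 194] [250.  236.3]
side [277 186  18  34 454] [284.9 202.2]
side [247 196  15  33 418] [254.  211.5]
```

View pics/red.png

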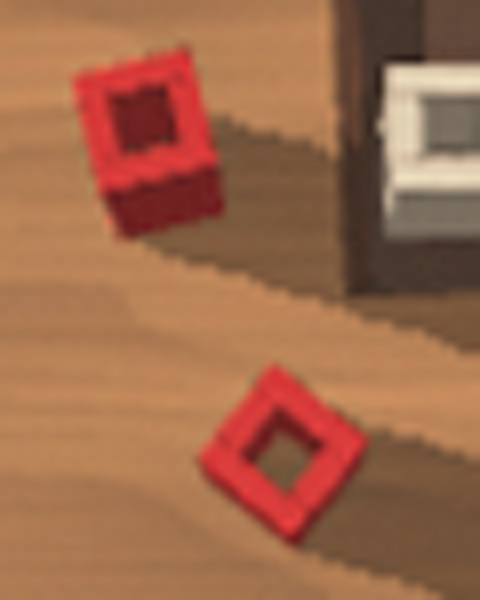

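The three candidates are the buff posts at top (271,196), (298,196) and (330,193). The left one's top triangulates to z = 0.163 (150 tall plus the 10 floor). The right one gives 0.090, so it's the medium, and the centre one is the short. The left post fits "tallest, buff, in a lane", and the red ones at (233,195) and (251,237) are outside the tray. I still need the obstacles and the tray frame.

Run:
```python
from h import *
for nm,uv in (("red1",(233.5,194.8)),("red2",(250.6,236.9))):
    for z in (.15,): 
        p=onz("top",uv,z);print(nm,p.round(3),"side@",proj("side",p).round(1))
# tray yaw from measured corners at near end (z .035) & stop top far corners
A=np.array([.4451,.0381]);B=np.array([.4536,-.2225]);C=np.array([.7339,.0482]);D=np.array([.7435,-.2128])
y1=A-B;y2=C-D;x1=C-A;x2=D-B
print("len",[np.linalg.norm(v).round(4) for v in(y1,y2,x1,x2)])
ya=[np.arctan2(-y1[0],y1[1]),np.arctan2(-y2[0],y2[1]),np.arctan2(x1[1],x1[0]),np.arctan2(x2[1],x2[0])]
print("yaw",np.round(ya,3)); yaw=np.mean(ya); c=(A+B+C+D)/4; print("centre",c)
R=np.array([[np.cos(yaw),-np.sin(yaw)],[np.sin(yaw),np.cos(yaw)]])
for n,p in dict(L=(.492,.002),M=(.504,-.086),R=(.511,-.179),red1=onz("top",(233.5,194.8),.15)[:2],red2=onz("top",(250.6,236.9),.15)[:2]).items(): print(n,(R.T@(np.array(p)-c)).round(4))
from scipy.spatial.transform import Rotation as Ro
print(Ro.from_rotvec([2.05065347,0.32964837,-2.05155317]).as_matrix().round(3))
```

```text
red1 [0.497 0.113 0.15 ] side@ [254.2 199.8]
red2 [0.374 0.063 0.15 ] side@ [286.7 190.7]
len [np.float64(0.2607), np.float64(0.2612), np.float64(0.289), np.float64(0.2901)]
yaw [0.033 0.037 0.035 0.033]
centre [ 0.594025 -0.08725 ]
L [-0.0989  0.0927]
M [-0.0899  0.0043]
R [-0.0861 -0.0888]
red1 [-0.0903  0.2032]
red2 [-0.2149  0.1579]
[[-0.001  0.312 -0.95 ]
 [ 0.002 -0.95  -0.312]
 [-1.    -0.002  0.   ]]
```

```bash
python3 - <<'E'
from h import *
V=np.array([[0.3107,-0.9505,-0.001,-0.6502],[0.9221,0.3017,-0.2424,0.0293],[0.2308,0.0744,0.9702,-0.3894]])
cp=-V[:,:3].T@V[:,3]
R=np.array([[-.001,.312,-.95],[.002,-.95,-.312],[-1,-.002,0]])
print("cam in tool",(R.T@(cp-[.2024,-.6175,.4036])).round(3))
E
python3 -m creep '[[0,0,0,-0.143,0,0,0],[0,0,0,-0.143,0,0,0],[0,0,0,-0.143,0,0,0],[0,0,0,-0.143,0,0,0],[0,0,0,-0.143,0,0,0]]' 20
python3 -m creep '[[0,0,0,-0.143,0,0,0],[0,0,0,-0.143,0,0,0],[0,0,0,-0.143,0,0,0],[0,0,0,-0.143,0,0,0],[0,0,0,0,0,0,0]]'
```

```text
cam in tool [ 0.019  0.001 -0.065]
time: 0.65
position: [0.2024, -0.6176, 0.4043]
tool_rot: [1.59, 0.909, -1.59]
ft_force: [-0.4, -0.8, -0.6]
grip_width: 0.63
time: 1.15
position: [0.2023, -0.6176, 0.4043]
tool_rot: [1.185, 1.225, -1.184]
ft_force: [0.3, 0.8, 0.3]
grip_width: 0.168
```

```bash
python3 -m creep '[[0,35,-30,0,0,0,0],[0,35,-30,0,0,0,0],[0,35,-30,0,0,0,0],[0,35,-30,0,0,0,0],[0,35,-30,0,0,0,0]]'
python3 -m creep '[[0,20,-45,0,0,0,0],[0,20,-45,0,0,0,0],[0,20,-45,0,0,0,0],[0,10,-45,0,0,0,0],[0,4,-45,0,0,0,0]]'
python3 -c "
from bench import monitor;from scipy.spatial.transform import Rotation as R
s=monitor.get_state();print(s['position'],R.from_rotvec(s['tool_rot']).as_matrix().round(3),s['joint_positions'].round(2))"
```

```text
time: 1.65
position: [0.3735, -0.4605, 0.4048]
tool_rot: [1.188, 1.223, -1.188]
ft_force: [1.2, -0.9, 0.6]
grip_width: 0.001
time: 2.15
position: [0.4396, -0.2322, 0.4047]
tool_rot: [1.187, 1.223, -1.186]
ft_force: [0.4, 0.5, 0.6]
grip_width: 0.005
[ 0.43964271 -0.23224119  0.4046754 ] [[ 0.001  1.     0.03 ]
 [ 0.     0.03  -1.   ]
 [-1.     0.001 -0.   ]] [ 0.97  0.02 -0.53  1.8   0.01  1.32  0.46]
```

```bash
python3 -m creep '[[0,0,-46,0,0,0,0],[0,0,-46,0,0,0,0],[0,0,-46,0,0,0,0],[0,0,-46,0,0,0,0],[0,0,-48,0,0,0,0]]'
python3 -m creep '[[30,0,0,0,0,0,0],[30,0,0,0,0,0,0],[20,0,0,0,0,0,0],[10,0,0,0,0,0,0],[0,0,0,0,0,0,0]]'
python3 - <<'E'
from bench import monitor,get_image
import cv2,numpy as np
for n in("side","top"):
    d=get_image(n); im=d["img"][:,:,::-1]; c=im[120:250,190:320] if n=="side" else im[110:250,200:360]
    cv2.imwrite(f"pics/{n}1.png",cv2.resize(c,None,fx=4,fy=4,interpolation=cv2.INTER_CUBIC))
E
```

```text
time: 2.65
position: [0.4308, -0.001, 0.4048]
tool_rot: [1.188, 1.221, -1.188]
ft_force: [0.6, 0.3, 0.8]
grip_width: 0.005
time: 3.15
position: [0.4308, -0.0028, 0.3138]
tool_rot: [1.186, 1.226, -1.188]
ft_force: [0.0, 0.2, 0.9]
grip_width: 0.007
```

View pics/side1.png

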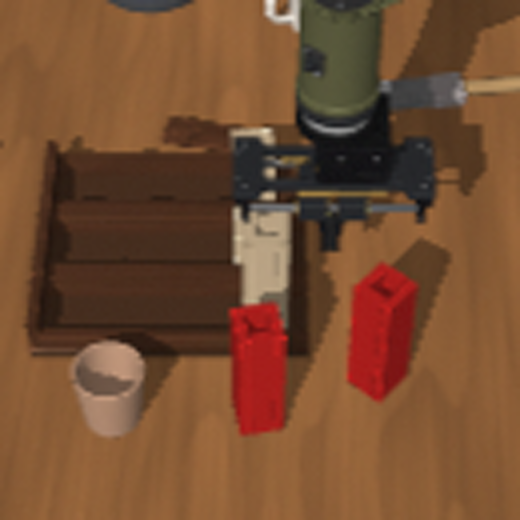

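View pics/top1.png

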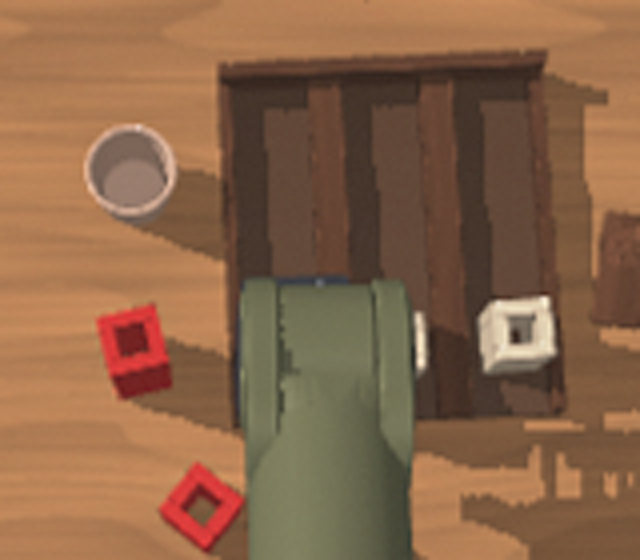

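The side crop shows the shut fingertip at (330,245), behind the tall post's top at (265,220). There is a gap, and the red posts are clear. I'll push slowly near the top.

```bash
python3 -m creep '[[0,8,-1,0,0,0,0],[0,8,-1,0,0,0,0],[0,4,-1,0,0,0,0],[0,4,0,0,0,0,0],[0,4,0,0,0,0,0]]'
python3 -m creep '[[0,4,0,0,0,0,0],[0,4,0,0,0,0,0],[0,4,0,0,0,0,0],[0,4,0,0,0,0,0],[0,4,0,0,0,0,0]]'
python3 - <<'E'
from bench import monitor,get_image
import cv2,numpy as np
d=get_image("side"); im=d["img"][:,:,::-1]; c=im[120:250,190:320]
cv2.imwrite("pics/side2.png",cv2.resize(c,None,fx=4,fy=4,interpolation=cv2.INTER_CUBIC))
E
```

```text
time: 3.75
position: [0.4596, 0.0012, 0.3148]
tool_rot: [1.185, 1.225, -1.185]
ft_force: [0.0, 0.1, 1.1]
grip_width: 0.005
time: 4.25
position: [0.4795, 0.0018, 0.3147]
tool_rot: [1.185, 1.225, -1.185]
ft_force: [-0.4, 0.1, 0.4]
grip_width: 0.003
```

View pics/side2.png

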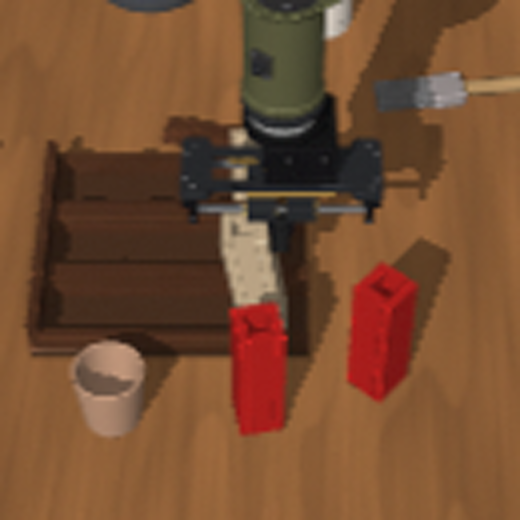

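The post now leans forward from its base, with its top at crop (240,235), so it is tipping and not sliding. I'll continue.

```bash
python3 -m creep '[[0,4,0,0,0,0,0],[0,4,0,0,0,0,0],[0,4,0,0,0,0,0],[0,4,0,0,0,0,0],[0,4,0,0,0,0,0]]'
python3 -m creep '[[0,4,0,0,0,0,0],[0,4,0,0,0,0,0],[0,0,0,0,0,0,0],[0,0,0,0,0,0,0],[0,0,0,0,0,0,0]]'
python3 - <<'E'
from bench import monitor,get_image
import cv2,numpy as np
d=get_image("side"); im=d["img"][:,:,::-1]; c=im[120:250,190:320]
cv2.imwrite("pics/side3.png",cv2.resize(c,None,fx=4,fy=4,interpolation=cv2.INTER_CUBIC))
E
```

```text
time: 4.8
position: [0.4996, 0.0025, 0.3147]
tool_rot: [1.185, 1.224, -1.185]
ft_force: [0.1, 0.8, -0.1]
grip_width: 0.008
time: 5.3
position: [0.507, 0.0027, 0.3147]
tool_rot: [1.185, 1.225, -1.185]
ft_force: [-0.1, -0.1, -0.6]
grip_width: 0.011
```

View pics/side3.png

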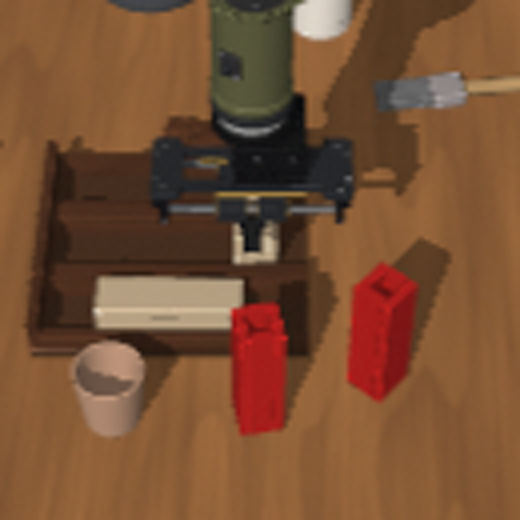

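The post lies flat in its own lane, at crop x 95–243. I'll measure its ends.

Run:
```python
from h import *
c=lambda x,y:(190+x/4,120+y/4)
yaw=.034;R=np.array([[np.cos(yaw),-np.sin(yaw)],[np.sin(yaw),np.cos(yaw)]])
for p in((95,278),(95,308),(243,280),(243,310)):
    w=onz("side",c(*p),.055); print(w.round(4),(R.T@(w[:2]-[.594,-.0873])).round(4))
```

```text
[ 0.6696 -0.0109  0.055 ] [0.0781 0.0737]
[0.6654 0.029  0.055 ] [0.0753 0.1138]
[ 0.5158 -0.0144  0.055 ] [-0.0757  0.0755]
[0.514  0.0256 0.055 ] [-0.0761  0.1155]
```

```bash
python3 -m creep '[[0,-9,2,0,0,0,0],[0,-8,2,0,0,0,0],[20,0,0,0,0,0,0],[20,0,0,0,0,0,0],[0,0,0,0,0,0,0]]'
python3 -m creep '[[15,0,0,0,0,0,0],[15,0,0,0,0,0,0],[12,0,0,0,0,0,0],[0,0,0,0,0,0,0]]'
python3 - <<'E'
from bench import monitor,get_image
import cv2,numpy as np
for n in("side","top"):
    d=get_image(n); im=d["img"][:,:,::-1]; c=im[120:250,190:320] if n=="side" else im[110:250,200:360]
    cv2.imwrite(f"pics/{n}4.png",cv2.resize(c,None,fx=4,fy=4,interpolation=cv2.INTER_CUBIC))
E
```

```text
time: 5.85
position: [0.4883, -0.0024, 0.2726]
tool_rot: [1.183, 1.228, -1.189]
ft_force: [-0.7, -0.5, -1.2]
grip_width: 0.004
time: 6.25
position: [0.4893, -0.0019, 0.2308]
tool_rot: [1.184, 1.228, -1.187]
ft_force: [-0.1, -0.9, 0.1]
grip_width: 0.006
```

View pics/side4.png

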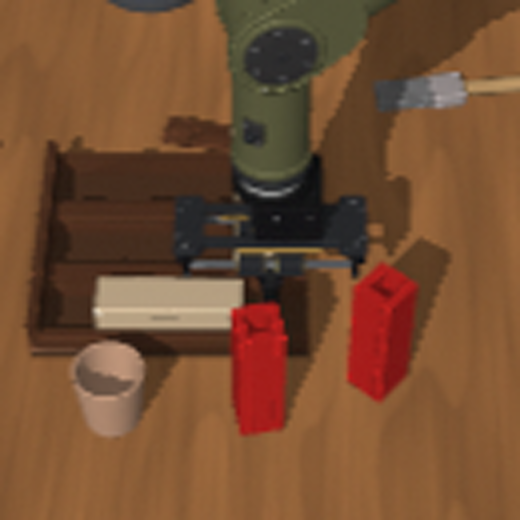

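View pics/top4.png

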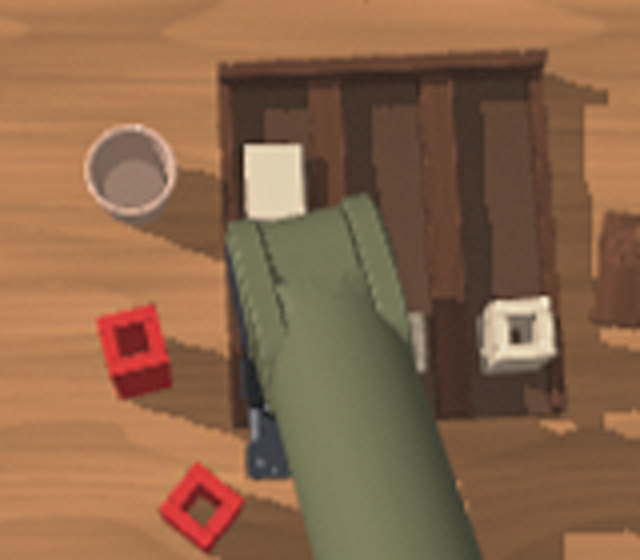

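In the top crop the gripper's rear at (265,475) clears the red post at (200,505), and nothing has moved. Next I lower 14 mm and push.

```bash
python3 -m creep '[[7,0,0,0,0,0,0],[7,0,0,0,0,0,0],[0,5,0,0,0,0,0],[0,5,0,0,0,0,0],[0,5,0,0,0,0,0]]'
python3 -m creep '[[0,5,0,0,0,0,0],[0,5,0,0,0,0,0],[0,5,0,0,0,0,0],[0,5,0,0,0,0,0],[0,5,0,0,0,0,0]]'
python3 - <<'E'
from bench import monitor,get_image
import cv2,numpy as np
for n in("side","top"):
    d=get_image(n); im=d["img"][:,:,::-1]; c=im[120:250,190:320] if n=="side" else im[110:250,200:360]
    cv2.imwrite(f"pics/{n}5.png",cv2.resize(c,None,fx=4,fy=4,interpolation=cv2.INTER_CUBIC))
E
```

```text
time: 6.85
position: [0.506, -0.0013, 0.2189]
tool_rot: [1.185, 1.224, -1.184]
ft_force: [0.7, 0.8, 0.4]
grip_width: 0.001
time: 7.35
position: [0.5305, -0.0005, 0.2185]
tool_rot: [1.185, 1.225, -1.185]
ft_force: [-3.1, -0.5, 0.4]
grip_width: 0.004
```

View pics/side5.png

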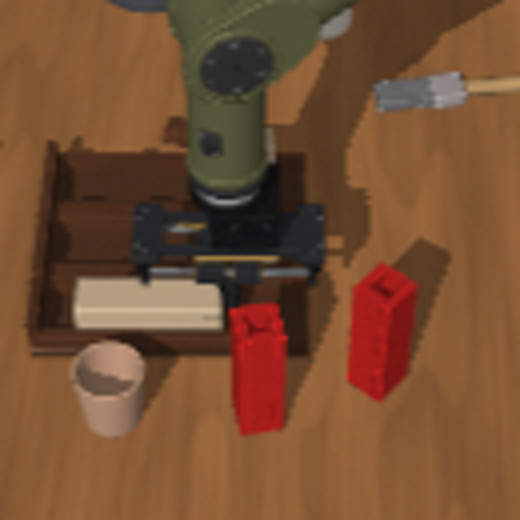

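View pics/top5.png

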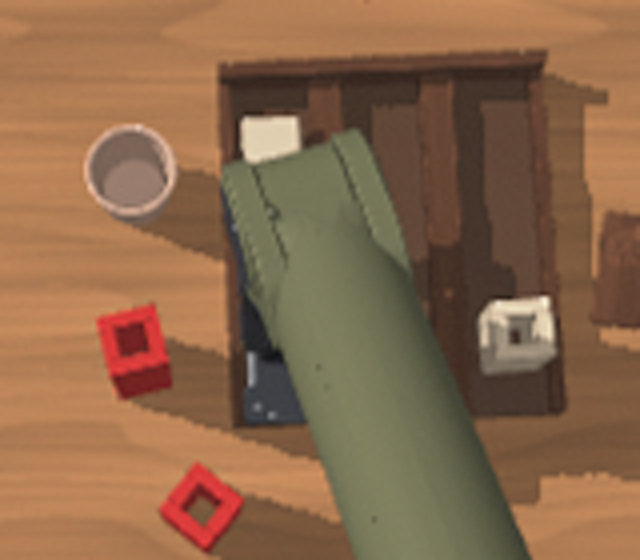

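It slides straight with about 3 N of resistance and roughly 36 mm to go. I'll keep going and watch the force.

```bash
python3 -m creep '[[0,5,0,0,0,0,0],[0,5,0,0,0,0,0],[0,5,0,0,0,0,0],[0,5,0,0,0,0,0],[0,5,0,0,0,0,0]]'
python3 -m creep '[[0,3,0,0,0,0,0],[0,2,0,0,0,0,0],[0,2,0,0,0,0,0]]'
python3 -m creep '[[0,1,0,0,0,0,0],[0,1,0,0,0,0,0]]'
```

```text
time: 7.95
position: [0.5557, 0.0003, 0.2187]
tool_rot: [1.185, 1.225, -1.185]
ft_force: [-3.3, -0.1, 0.5]
grip_width: 0.007
time: 8.25
position: [0.5623, 0.0006, 0.2187]
tool_rot: [1.185, 1.225, -1.185]
ft_force: [-2.9, -0.2, 0.6]
grip_width: 0.007
time: 8.45
position: [0.5642, 0.0006, 0.2187]
tool_rot: [1.185, 1.225, -1.185]
ft_force: [-3.8, 0.2, 0.8]
grip_width: 0.001
```

```bash
python3 -m creep '[[0,1.5,0,0,0,0,0],[0,1,0,0,0,0,0]]'
python3 -m creep '[[0,1,0,0,0,0,0],[0,1,0,0,0,0,0]]'
python3 -m creep '[[0,1,0,0,0,0,0],[0,1,0,0,0,0,0]]'
```

```text
time: 8.65
position: [0.5669, 0.0007, 0.2187]
tool_rot: [1.185, 1.224, -1.185]
ft_force: [-2.5, -0.1, -0.6]
grip_width: 0.002
time: 8.85
position: [0.5678, 0.0008, 0.2187]
tool_rot: [1.182, 1.227, -1.188]
ft_force: [-9.8, -0.4, 7.8]
grip_width: 0.004
time: 9.05
position: [0.5685, 0.001, 0.2184]
tool_rot: [1.18, 1.23, -1.192]
ft_force: [-13.8, 0.3, 9.6]
grip_width: 0.003
```

The force rises from 3 to 14 N, so it has touched something. I'll hold briefly and look.

```bash
python3 -m creep '[[0,0,0,0,0,0,0],[0,0,0,0,0,0,0],[0,0,0,0,0,0,0]]'
python3 - <<'E'
from bench import monitor,get_image
import cv2,numpy as np
for n in("side","top"):
    d=get_image(n); im=d["img"][:,:,::-1]; c=im[140:240,190:290] if n=="side" else im[110:230,220:360]
    cv2.imwrite(f"pics/{n}6.png",cv2.resize(c,None,fx=5,fy=5,interpolation=cv2.INTER_CUBIC))
E
```

```text
time: 9.35
position: [0.5685, 0.0009, 0.2183]
tool_rot: [1.18, 1.23, -1.191]
ft_force: [-12.4, 0.3, 9.0]
grip_width: 0.003
```

View pics/side6.png

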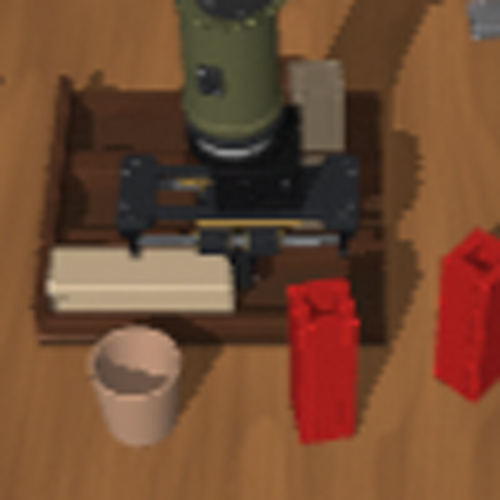

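View pics/top6.png

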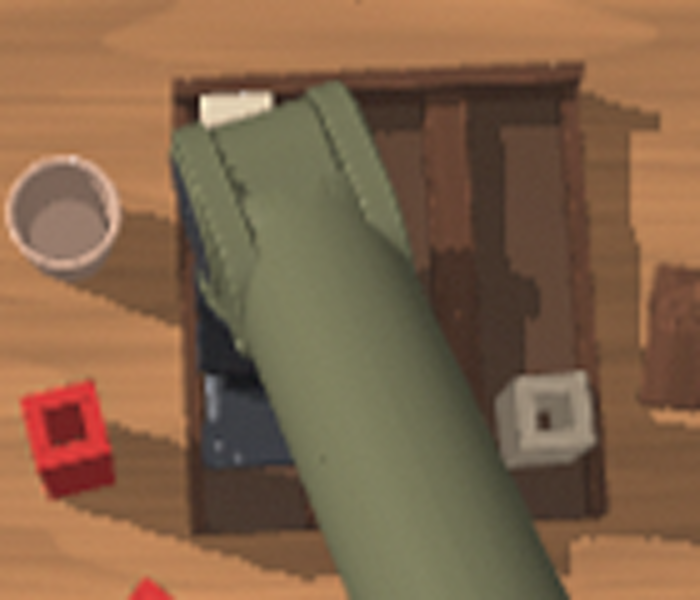

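The post's far end meets the stop at top crop (235,93), and the short and medium posts stand where they were. I'll back off, rise and check.

```bash
python3 -m creep '[[0,-5,0,0,0,0,0],[0,-10,0,0,0,0,0],[-30,0,0,0,0,0,0],[-40,0,0,0,0,0,0],[-40,0,0,0,0,0,0]]'
python3 -m creep '[[-30,0,0,0,0,0,0],[-30,0,30,0,0,0,0],[0,0,45,0,0,0,0],[0,0,45,0,0,0,0],[0,0,45,0,0,0,0]]'
python3 -m creep '[[0,0,45,0,0,0,0],[0,0,45,0,0,0,0],[0,0,45,0,0,0,0],[0,0,0,0,0,0,0],[0,0,0,0,0,0,0]]'
python3 - <<'E'
from bench import monitor,get_image
import cv2,numpy as np
for n in("side","top"):
    d=get_image(n); im=d["img"][:,:,::-1]; cv2.imwrite(f"pics/{n}7f.png",im);c=im[140:240,190:290] if n=="side" else im[110:230,220:360]
    cv2.imwrite(f"pics/{n}7.png",cv2.resize(c,None,fx=5,fy=5,interpolation=cv2.INTER_CUBIC))
E
```

```text
time: 9.95
position: [0.5555, 0.0004, 0.33]
tool_rot: [1.185, 1.224, -1.184]
ft_force: [0.5, 0.1, 0.9]
grip_width: 0.006
time: 10.45
position: [0.5611, -0.1661, 0.3898]
tool_rot: [1.185, 1.221, -1.183]
ft_force: [0.4, -0.4, -0.4]
grip_width: 0.004
time: 10.95
position: [0.5652, -0.3012, 0.3885]
tool_rot: [1.188, 1.223, -1.186]
ft_force: [-0.2, 1.4, -0.3]
grip_width: 0.009
```

View pics/side7.png

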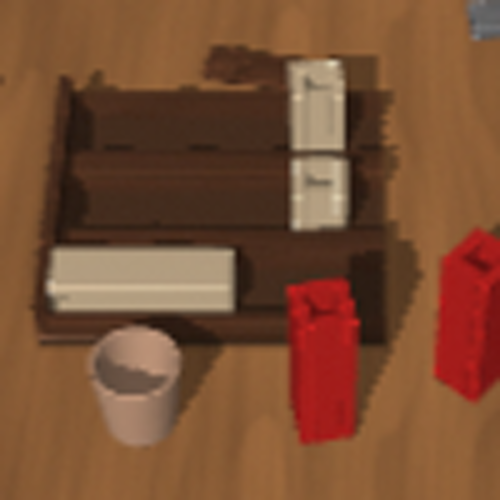

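View pics/top7.png

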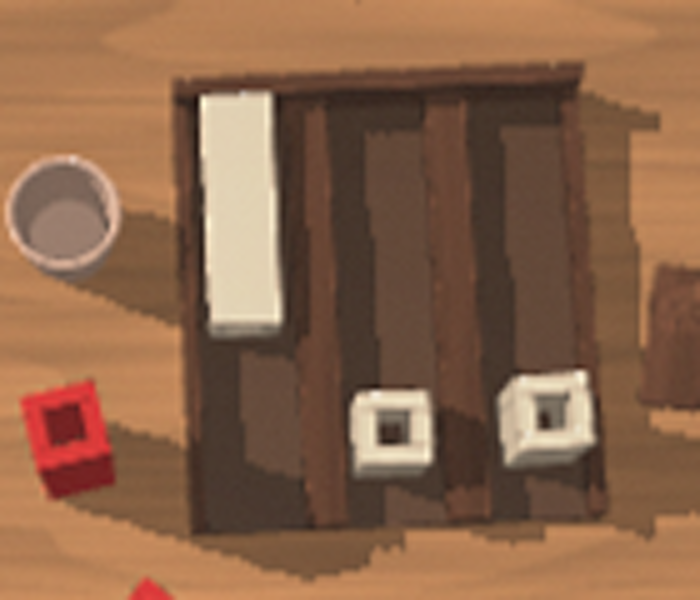

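Run:
```python
from h import *
c=lambda x,y:(220+x/5,110+y/5)
yaw=.034;R=np.array([[np.cos(yaw),-np.sin(yaw)],[np.sin(yaw),np.cos(yaw)]])
for p in((202,93),(272,92),(208,323),(282,321)):
    print((R.T@(onz("top",c(*p),.055)[:2]-[.594,-.0873])).round(4))
for p in((192,97),(575,83)): print("stop inner top edge",(R.T@(onz("top",c(*p),.055)[:2]-[.594,-.0873])).round(4))
a=cv2.imread("pics/top0.png");b=cv2.imread("pics/top7f.png")
for n,(x0,y0,x1,y1) in dict(M=(288,184,310,210),R=(318,182,342,208),red1=(222,184,246,212),red2=(238,224,264,250),cup=(220,140,246,168),scr=(346,160,366,195),bowl=(50,150,125,222),jar=(120,130,156,160)).items():
    t=a[y0:y1,x0:x1]; s=b[y0-6:y1+6,x0-6:x1+6]
    m=cv2.minMaxLoc(cv2.matchTemplate(s,t,cv2.TM_CCOEFF_NORMED)); print(n,round(m[1],3),np.array(m[3])-6)
```

```text
[0.1352 0.1137]
[0.1341 0.0689]
[-0.0148  0.116 ]
[-0.0153  0.0693]
stop inner top edge [0.1328 0.1202]
stop inner top edge [ 0.1327 -0.1252]
M 0.958 [0 0]
R 1.0 [0 0]
red1 0.999 [0 0]
red2 0.999 [0 0]
cup 0.999 [0 0]
scr 0.999 [0 0]
bowl 0.998 [0 0]
jar 1.0 [0 0]
```

The post's top end sits at tray x of about 0.134, against the stop face at 0.133. It measures 0.150 long and square to the lane, and nothing else has moved. I'll hand in.

```bash
python3 -c "
from bench import monitor,ctrl
s=monitor.get_state();print(s['time'],s['ft_force']);ctrl.close_job()"
```

```text
11.05 [-0.38140207  0.12280447  0.03229781]
the job is handed in; nothing more can be done
```

I pushed the tall buff post (+y lane) over near its top with shut fingers. Then I pushed its base end about 57 mm along the lane until it met the end stop, and handed the job in at 11 s; no verdict is reported.

- **Post:** its top end measured at tray x 0.134–0.135 m against a stop face at 0.133 m. The 1–2 mm overshoot is within calibration error. It lies along the lane within about 0.02 rad.
- **Contact:** the force rose from 3 N to about 14 N at the stop, with about 9 N of it upward. I did not trace the cause of the upward part; it went away once I backed off.
- **Surroundings:** both shorter posts, both red posts, the cup, scraper, bowl and jar showed zero pixels of shift. The short post's match was a little weaker (0.958), which I put down to the changed shadow. I did not run this check on the mug, brush or stick, and the robot never went near the stick.
- **Robot:** the arm was clear and touching nothing at hand-in.

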